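# Cover the wax pot and turn its thermostat up four clicks

## Task

Get the dip-wax pot ready to melt its fresh block: with a fingertip, swing the metal lid round until it sits fully over the well, and push the bar of the black thermostat dial clockwise (seen from above) by exactly four clicks from where it stands now. Only push, gently: do not grip the dial's bar, and leave everything else on the bench as it is. When you finish, the lid covers the well, the dial rests in its fourth click and the hand is clear.

Things in the scene. Friction and masses are not known exactly. Their poses are not given: they have to be found in the camera images.
- wax_pot: Dip-wax pot: cream housing 160 (x) x 214 (y) x 62 mm with a flat blue-grey deck on top, standing fixed on the bench on rubber feet. Origin under its centre on the bench, its x axis points away from its front, y to its left, z up. The deck (z = 62 mm) carries the well (66 mm wide, at x +10, y +43 mm) at the left and the dial at the right.
- well (a point): Centre of the well's round mouth, at deck height.
- lid_pivot (a point): Foot of the upright hinge pin of the lid, at deck height, left of the well (54 mm from the well's centre).
- lid_center (a point): Centre of the round bare-metal lid, half-way up its rim. The lid is 92 mm in diameter; its upright rim stands from 4 to 17 mm above the deck, the domed top at 24 mm. Its centre swings level round lid_pivot at 54 mm radius. Swung out, part of it overhangs the front left corner of the housing.
- lid (a joint): Swing of the lid, rad: 0 = fully over the well (a stop ends it there), grows clockwise seen from above as it swings out towards the housing's front left corner, to 1.9. Stiff hinge that stays where it is left; about 1 N at the rim moves it. It starts open by 1.0 to 1.6.
- dial_axis (a point): Axis of the thermostat dial, at deck height. Beware of the room: the head and black eyepieces of a microscope overhang the right part of the bench (about x 0.40 to 0.87, y -0.29 to -0.46, from 0.3 m above it upwards): swing the arm past them drawn in close to its base.
- dial_pointer (a point): Point on the dial's bar, 27 mm from the axis along the bar towards its white-marked pointer end, 18 mm above the deck. The dial is a black disc 62 mm in diameter whose top is 8 mm above the deck; across it, from rim to rim, stands the bar, 60 mm long, 10 mm thick, from 8 to 28 mm above the deck, with a 24 mm round hub in the middle.
- dial (a joint): Turn of the dial, rad: grows clockwise seen from above (warmer). It clicks into a rest every 24 degrees (0.419 rad), at 0, 0.419, 0.838 ... up to 3.351, with end stops just beyond the first and the last; it starts at rest in one of the lowest four of these nine. Pushed over the half-way point it snaps on into the next rest by itself. About 2 to 4 N at the end of the bar carries it over a click.
- pink_wax: Loose pink wax block, 32 x 55 x 14 mm. Leave it.
- carver: Loose wax carver with turquoise grips, 154 mm long, 8 mm thick. Leave it.
- small_spatula: Loose small spatula with a blue handle, 140 mm long. Leave it.
- dish: Loose small glass dish, 34 mm wide, 22 mm high. Leave it.
- plaster_pot: Loose round white pot with grey content, 90 mm wide, 34 mm high. Leave it.
- tape: Loose roll of tan tape lying flat, 100 mm wide, 25 mm high. Leave it.
- bite_frame: Loose brass articulator, 87 x 98 x 95 mm high. Leave it.

How it is judged:
By the outcome, as a careful person would: the job done as asked, in the order asked, and still so for the second after the job is handed in, with the robot touching nothing.
It also fails if it takes over 62 s, if anything falls off the work surface, if the arm or the gripper's body presses on something with over 40 N, if the wrist force passes 120 N, or if a joint passes its speed limit or range.

## Robot

A 6-joint arm with a two-finger parallel gripper is mounted at the origin on a cart in front of the work surface, level with it; the furniture and walls round the work are solid. World frame = base frame: x ahead of the robot, y to its left, z up, the work surface at z = 0. Lengths are in m, angles in rad, forces in N, time in s.
With the tool pointing down it reaches from about 0.3 to 0.875 m from the base axis. Payload 4.2 kg.
Tool frame: the origin (TCP) lies on the centre line of the jaws, within the pads' length; the fingertips stand 8 mm ahead of it and the grasp point (between the pads) lies 11 mm behind it; z points along the fingers, y is the line along which they close (so a half turn about z gives the same grasp; the last joint's range is limited). The gripper opens to 85 mm and grips with 20 to 120 N. Pads are 22 mm wide; open, the fingers measure 114 mm over their backs; the gripper's body (76 mm by 85 mm) begins 54 mm behind the grasp point. The pads swing forward as they close: fully open they stand 13 mm farther back than shut.
Start: joints at [1.15, 0.32, 1.565, -0, 1.257, -0.02], TCP at [0.224, 0.529, 0.239] pointing down, gripper open.
Joint ranges: [-3.11, 3.11], [-0.84, 2.01], [0.21, 2.61], [-1.34, 4.49], [0.05, 2.63], [-2.56, 2.56]. Speed limits (rad/s): [2.57, 2.57, 3.14, 3.14, 3.14, 3.14].

## Interface

Orientations are given as a rotation vector (axis times angle).
In Python, from bench import manip gives the robot as it stands. The module is installed in compiled form; this text tells all that it offers.
- The arm moves only by the shell command python3 -m creep 'ROWS' [OPENING]. ROWS is JSON, a list of rows, each an object with "translation": the shift along the tool's x, y, z in cm, a list of three; "twist": the turn, a rotation vector about the tool's x, y, z in rad, a list of three. A call has 1 to 12 rows; each row shifts and turns the commanded pose from where the row before left it, along the tool's axes as they then stand; what a row does not reach is not made up. A row lasts 1/8 s, in which the tool goes at most 62.5 mm and 10.7 degrees, less where a joint would pass 70% of its speed; a pose out of reach is approached as far as the arm can. A call is refused whole if a number of a shift passes 6.25 or a number of a turn 0.188, either way. A call with a gripper value outside its range is refused whole. OPENING is the finger opening in cm, from 0 to 8.54, set as the call begins (- or left out, the last holds). The fingers move at their own pace and stop on an object; the grip force is fixed at half the most. Time passes only in rows, so rows that do not move let the fingers close. It gives the time, the measured TCP pose, the force, the opening and the grip force at its end, in the units of the state.
- manip.observe(): the state, without advancing time (a new reading comes with each control period).
- manip.read_camera(name): name is "side" or "top" or "wrist"; returns (picture, depth): 420x560x3 uint8, red, green, blue; 420x560 float32, m along the optical axis (not along the pixel's ray), 0 where there is no reading.
- manip.camera_model(name): a dict with "camera_matrix" (3x3 intrinsics, pixels), "eye" and "attitude" of the camera in the world. Camera axes: x right, y down, z forward; pixel columns grow to the right and rows downward; lengths in m; the calibration is good to about 2 mm. A picture is of the moment at which its call begins: read the wrist's pose just before it. camera_model takes no time and is no camera call; for the wrist camera it gives the pose at the moment of the call.
- manip.finish_job(): hands the job in; it is judged then, once.
The state is a dict: "time_s": time; "q": joint angles; "qvel": joint speeds; "effort": joint torques, N m; "tcp_pos": TCP position; "eef_rot": TCP orientation; "wrist_force": force on the tool from outside, world axes, zero at the start; "torque": the same for the moment, N m; "gripper_width": finger opening in m; "grip_force": force on a finger pad.
Only numpy, scipy, OpenCV 4.12 (cv2) and the standard library are available. Lean on these libraries where they do the work, as an engineer would, in place of code of your own. Each camera call takes 0.05 s, during which the arm holds its last target. There are 200 camera calls.

## Working session

There is one attempt and no reset: what is moved stays moved. The work goes in short steps, Python scripts to look and compute and a shell command to move; the robot and the scene stay as the last step left them, time stands still between calls to the robot, and variables do not carry over. Pictures are saved under pics/ and viewed, at most 10 in all, crops included, and the job is handed in when it is done.

```bash
mkdir -p pics
cat > h.py <<'E'
import numpy as np,cv2
from bench import manip
from scipy.spatial.transform import Rotation as R
def cam(n):
    m=manip.camera_model(n); p,d=manip.read_camera(n)
    A=np.array(m["attitude"]); A=R.from_rotvec(A).as_matrix() if A.size==3 else A
    return np.array(m["camera_matrix"]),np.array(m["eye"]),A,p,d
def world(K,e,A,d):
    v,u=np.mgrid[:d.shape[0],:d.shape[1]]
    c=np.stack([(u-K[0,2])/K[0,0]*d,(v-K[1,2])/K[1,1]*d,d],-1)
    return c@A.T+e
def save(n,K,e,A,p,d): np.savez(n,K=K,e=e,A=A,p=p,d=d); cv2.imwrite(f"pics/{n}.png",p[...,::-1])
E
python3 - <<'E'
from h import *
s=manip.observe(); print({k:np.round(v,3) for k,v in s.items()})
for n in("top","side"):
    c=cam(n); save(n+"0",*c); print(n,c[1],c[2],c[0])
E
```

```text
{'time_s': np.float64(0.0), 'q': array([ 1.15 ,  0.32 ,  1.566, -0.   ,  1.257, -0.02 ]), 'qvel': array([-0.001, -0.001,  0.001, -0.002, -0.001, -0.002]), 'effort': array([ 0.0000e+00, -4.1553e+01, -2.3416e+01,  0.0000e+00,  8.0000e-03,
        0.0000e+00]), 'tcp_pos': array([0.224, 0.529, 0.238]), 'eef_rot': array([-6.250e-01, -3.078e+00,  3.000e-03]), 'wrist_force': array([-0.152, -0.033, -0.114]), 'torque': array([0.026, 0.004, 0.035]), 'grip_force': np.float64(0.0), 'gripper_width': np.float64(0.085)}
top [0.45789163 0.13415522 1.04772558] [[-0.02426304 -0.99120118  0.13012119]
 [-0.99937311  0.02069191 -0.02872693]
 [ 0.02578171 -0.13073662 -0.99108185]] [[403.91528603   0.         282.09523625]
 [  0.         403.91528603 213.30785844]
 [  0.           0.           1.        ]]
side [ 0.5643052  -1.02177883  0.51456345] [[ 0.99996125  0.00553799 -0.00684343]
 [ 0.00835289 -0.35132342  0.9362169 ]
 [ 0.0027805  -0.93623778 -0.35135606]] [[501.32576137   0.         281.26792068]
 [  0.         501.32576137 211.38110823]
 [  0.           0.           1.        ]]
```

View pics/top0.png

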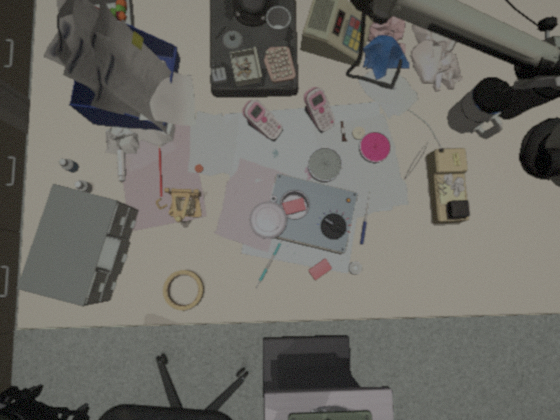

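View pics/side0.png

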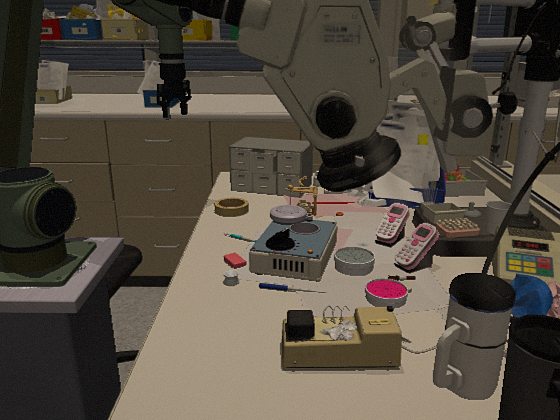

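The top view shows the pot deck at about (315,212), with the lid at (268,219) swung out at the front left, the well at (293,206) with a pink block in it, and the dial at (333,226). The side view agrees: the pot is at (290,245), and the microscope hangs over the right part.

Run:
```python
from h import *
z=np.load("top0.npz"); W=world(z["K"],z["e"],z["A"],z["d"])
for n,(u,v) in dict(lid=(268,219),well=(293,206),dial=(333,226),deckc=(312,190),tl=(276,178),tr=(355,190),br=(349,250),spat=(363,230),carv=(268,265),pw=(320,268),dish=(353,268),mic=(540,150)).items(): print(n,W[v,u].round(3))
m=(abs(W[...,2]-.062)<.006); m[:170]=0;m[260:]=0;m[:,:265]=0;m[:,365:]=0
n,l,st,c=cv2.connectedComponentsWithStats(m.astype(np.uint8)); i=1+st[1:,4].argmax(); P=W[l==i]
print(st[i],cv2.minAreaRect(P[:,:2].astype(np.float32)),np.median(P[:,2]))
im=cv2.resize(z["p"][165:285,240:380],None,fx=5,fy=5,interpolation=cv2.INTER_CUBIC); cv2.imwrite("pics/c1.png",cv2.convertScaleAbs(im[...,::-1],alpha=1.5))
```

```text
lid [0.571 0.14  0.088]
well [0.608 0.077 0.039]
dial [ 0.551 -0.015  0.085]
deckc [0.643 0.03  0.066]
tl [0.677 0.119 0.057]
tr [ 0.653 -0.09   0.003]
br [ 0.496 -0.067  0.004]
spat [ 0.546 -0.105  0.009]
carv [0.462 0.143 0.008]
pw [0.451 0.011 0.016]
dish [ 0.449 -0.073  0.015]
mic [ 0.651 -0.345  0.366]
[ 271  174   88   80 3614] ((0.5876322388648987, 0.03535953164100647), (0.21178872883319855, 0.15835358202457428), 75.03233337402344) 0.06238442124939059
```

View pics/c1.png

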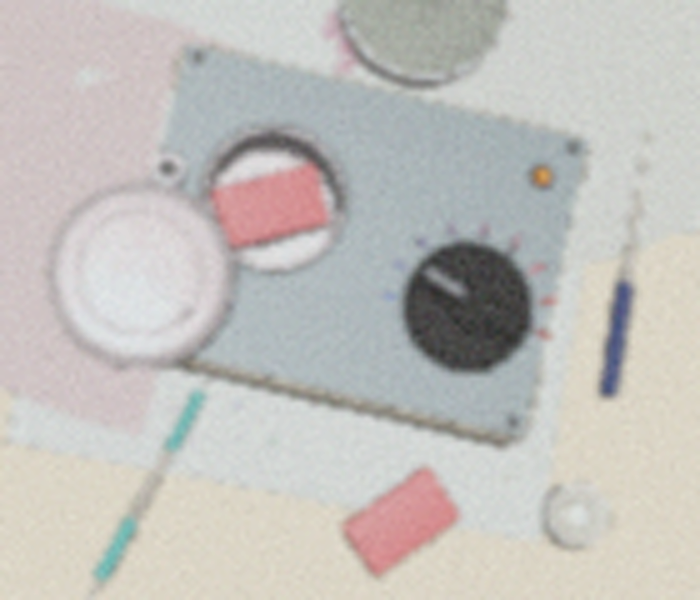

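The crop gives these readings:
- **Lid:** centre at crop (145,272), open about 90°.
- **Hinge pin:** about (170,168).
- **Dial:** centre (467,305), with the white pointer towards (430,270), an azimuth of about 47°.
- **Pot:** yaw about -15°, centre (0.588, 0.035), deck at z = 0.062, which fits the text.

Next I go above the pot with the fingers shut and take a close look.

```bash
python3 -m creep '[{"translation":[-4.5,-2.75,-0.6],"twist":[0,0,0]},{"translation":[-4.5,-2.75,-0.6],"twist":[0,0,0]},{"translation":[-4.5,-2.75,-0.6],"twist":[0,0,0]},{"translation":[-4.5,-2.75,-0.6],"twist":[0,0,0]},{"translation":[-4.5,-2.75,-0.6],"twist":[0,0,0]},{"translation":[-4.5,-2.75,-0.6],"twist":[0,0,0]},{"translation":[-4.5,-2.75,-0.6],"twist":[0,0,0]},{"translation":[-4.5,-2.75,-0.6],"twist":[0,0,0]},{"translation":[-4.5,-2.75,-0.6],"twist":[0,0,0]},{"translation":[-4.5,-2.75,-0.6],"twist":[0,0,0]},{"translation":[0,0,0],"twist":[0,0,0]}]' 0
python3 - <<'E'
from h import *
s=manip.observe(); print(s["q"].round(3),s["tcp_pos"].round(4),R.from_rotvec(s["eef_rot"]).as_matrix().round(3))
c=cam("wrist"); save("w1",*c); print(c[1],c[2].round(2))
E
```

```text
time_s: 1.48
tcp_pos: [0.533, 0.098, 0.2989]
eef_rot: [0.633, 3.077, -0.001]
wrist_force: [-0.9, 0.4, -0.3]
gripper_width: -0.0
grip_force: 0.0
[ 1.610e-01  2.350e-01  1.533e+00 -1.000e-03  1.373e+00 -1.004e+00] [0.533  0.098  0.2989] [[-0.919  0.395  0.   ]
 [ 0.395  0.919 -0.001]
 [-0.    -0.001 -1.   ]]
[0.46455408 0.12722806 0.43290993] [[ 0.39  0.88  0.27]
 [ 0.92 -0.38 -0.11]
 [ 0.    0.29 -0.96]]
```

View pics/w1.png

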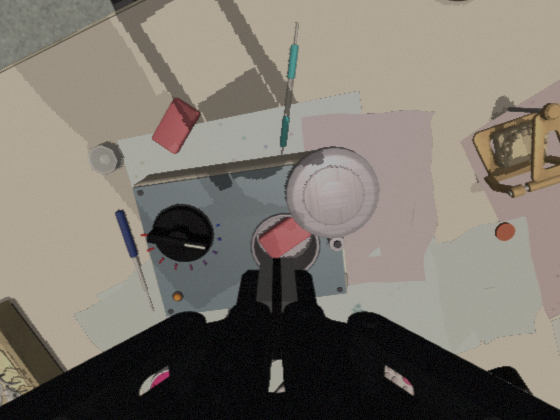

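The wrist view shows the lid at (332,192), hinge pin (337,243), well (287,245), dial (184,233) with the white mark ending at (205,247), and the deck screws.

Run:
```python
from h import *
z=np.load("w1.npz"); K,e,A,p,d=[z[k] for k in "KeApd"]; W=world(K,e,A,d)
def pl(u,v,h):
    r=A@np.array([(u-K[0,2])/K[0,0],(v-K[1,2])/K[1,1],1]); return e+r*(h-e[2])/r[2]
for n,u,v,h in(("lidtop",332,192,.082),("pin",337,241,.075),("well",287,245,.062),("dialdisc",184,233,.070),("mark0",184,244,.09),("mark1",205,247,.09)): print(n,pl(u,v,h).round(4),"depth z",W[v,u,2].round(4))
# lid: points above deck in region
m=(W[...,2]>.070)&(W[...,2]<.095); m[:140]=0;m[250:]=0;m[:,280:]&=True;m[:,:270]=0;m[:,390:]=0
P=W[m]; print("lid",cv2.minEnclosingCircle(P[:,:2].astype(np.float32)),P[:,2].max())
m=(W[...,2]>.083)&(W[...,2]<.095); m[:195]=0;m[265:]=0;m[:,:145]=0;m[:,218:]=0
P=W[m]; r=cv2.minAreaRect(P[:,:2].astype(np.float32)); print("bar",len(P),r,P[:,2].max())
print(np.degrees(cv2.fitLine(P[:,:2].astype(np.float32),2,0,.01,.01)[:2].ravel()[::-1]))
l=cv2.fitLine(P[:,:2].astype(np.float32),2,0,.01,.01).ravel(); print("bar az",np.degrees(np.arctan2(l[1],l[0])),"c",l[2:])
m=(abs(W[...,2]-.062)<.004);m[:160]=0;m[320:]=0;m[:,:130]=0;m[:,350:]=0
n,lb,st,c=cv2.connectedComponentsWithStats(m.astype(np.uint8)); P=W[lb==1+st[1:,4].argmax()]
print("deck",np.median(P[:,2]),cv2.minAreaRect(P[:,:2].astype(np.float32)))
im=cv2.resize(p[140:280,130:400],None,fx=2.9,fy=2.9,interpolation=cv2.INTER_CUBIC);cv2.imwrite("pics/c2.png",cv2.convertScaleAbs(im[...,::-1],alpha=2))
```

```text
lidtop [0.5679 0.1417 0.082 ] depth z 0.0853
pin [0.6206 0.1282 0.075 ] depth z 0.0771
well [0.6094 0.0775 0.062 ] depth z 0.038
dialdisc [ 0.5518 -0.0142  0.07  ] depth z 0.0859
mark0 [ 0.5573 -0.0118  0.09  ] depth z 0.0885
mark1 [0.5684 0.0059 0.09  ] depth z 0.0891
lid ((0.5785001516342163, 0.13879764080047607), 0.0536750853061676) 0.08736921948619092
bar 840 ((0.5534459948539734, -0.01781884953379631), (0.05866914987564087, 0.022995224222540855), 71.3839111328125) 0.09146400078988981
[48.121265 31.099031]
bar az 57.126877 c [ 0.5524665  -0.01726677]
deck 0.061532749407937265 ((0.5828530192375183, 0.01688237488269806), (0.17151528596878052, 0.15440680086612701), 75.37500762939453)
```

View pics/c2.png

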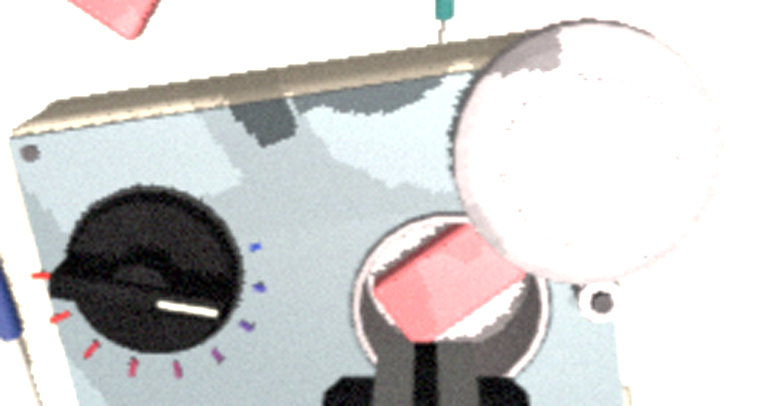

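Pointer azimuth is about 57°, so it is in the second rest and the target is about -39°. The lid points to 165.6° from the pivot and closes at -105°, so it is about 1.57 rad open. I go behind the lid now, with tool x at azimuth 75°.

```bash
python3 -m creep '[{"translation":[0,0,0],"twist":[0,0,0.179]},{"translation":[0,0,0],"twist":[0,0,0.179]},{"translation":[0,0,0],"twist":[0,0,0.179]},{"translation":[0,0,0],"twist":[0,0,0.179]},{"translation":[0,0,0],"twist":[0,0,0.179]},{"translation":[0,0,0],"twist":[0,0,0.179]},{"translation":[0,0,0],"twist":[0,0,0.179]},{"translation":[0,0,0],"twist":[0,0,0.179]},{"translation":[4.0,0.7,0],"twist":[0,0,0]},{"translation":[4.0,0.7,0],"twist":[0,0,0]},{"translation":[4.0,0.7,0],"twist":[0,0,0]},{"translation":[0,0,5],"twist":[0,0,0]}]'
cat > st.py <<'E'
from h import *
s=manip.observe();M=R.from_rotvec(s["eef_rot"]).as_matrix()
print("x az",np.degrees(np.arctan2(M[1,0],M[0,0])).round(1),"tilt",M[:,2].round(3),"q",s["q"].round(2),"tcp",s["tcp_pos"].round(4),"F",s["wrist_force"].round(2))
E
python3 st.py
```

```text
time_s: 3.02
tcp_pos: [0.5847, 0.2159, 0.2517]
eef_rot: [2.487, 1.917, 0.015]
wrist_force: [0.4, -0.2, -1.0]
gripper_width: 0.0002
grip_force: 0.0
x az 75.2 tilt [ 0.008  0.004 -1.   ] q [0.33 0.38 1.43 0.   1.31 0.59] tcp [0.5847 0.2159 0.2517] F [ 0.38 -0.21 -0.95]
```

```bash
python3 -m creep '[{"translation":[0,0,5.8],"twist":[0,0,0]},{"translation":[0,0,5.8],"twist":[0,0,0]},{"translation":[0,0,4.8],"twist":[0,0,0]},{"translation":[0,0,1.0],"twist":[0,0,0]},{"translation":[0,0,0],"twist":[0,0,0]}]'; python3 st.py
python3 -m creep '[{"translation":[-0.8,0,0],"twist":[0,0,0]},{"translation":[-0.6,0,0],"twist":[0,0,0]},{"translation":[-0.5,0,0],"twist":[0,0,0]},{"translation":[-0.57,-0.54,0],"twist":[0,0,-0.1]},{"translation":[-0.57,-0.54,0],"twist":[0,0,-0.1]},{"translation":[-0.57,-0.54,0],"twist":[0,0,-0.1]}]'; python3 st.py
```

```text
time_s: 3.65
tcp_pos: [0.5828, 0.212, 0.0759]
eef_rot: [-2.492, -1.913, -0.001]
wrist_force: [0.3, 0.5, -0.9]
gripper_width: -0.0002
grip_force: 0.0
x az 75.0 tilt [ 0.  0. -1.] q [0.33 0.53 1.67 0.   0.94 0.59] tcp [0.5828 0.212  0.0759] F [ 0.26  0.48 -0.9 ]
time_s: 4.4
tcp_pos: [0.5596, 0.1781, 0.0761]
eef_rot: [2.174, 2.266, 0.003]
wrist_force: [1.0, -0.0, 0.5]
gripper_width: 0.0001
grip_force: 0.3
x az 92.4 tilt [ 0.002  0.    -1.   ] q [ 0.29  0.48  1.76 -0.    0.9   0.25] tcp [0.5596 0.1781 0.0761] F [ 1.   -0.03  0.46]
```

```bash
python3 -m creep '[{"translation":[-0.61,-0.5,0],"twist":[0,0,-0.1]},{"translation":[-0.61,-0.5,0],"twist":[0,0,-0.1]},{"translation":[-0.61,-0.5,0],"twist":[0,0,-0.1]},{"translation":[-0.61,-0.5,0],"twist":[0,0,-0.1]},{"translation":[-0.61,-0.5,0],"twist":[0,0,-0.1]},{"translation":[-0.61,-0.5,0],"twist":[0,0,-0.1]},{"translation":[-0.61,-0.5,0],"twist":[0,0,-0.1]},{"translation":[-0.61,-0.5,0],"twist":[0,0,-0.1]},{"translation":[-0.61,-0.5,0],"twist":[0,0,-0.1]},{"translation":[-0.61,-0.5,0],"twist":[0,0,-0.1]},{"translation":[0,0,0],"twist":[0,0,0]}]'; python3 st.py
python3 - <<'E'
from h import *
c=cam("wrist"); save("w2",*c)
K,e,A,p,d=c; W=world(K,e,A,d); print(p.mean())
E
```

```text
time_s: 5.78
tcp_pos: [0.5445, 0.1036, 0.0759]
eef_rot: [0.83, 3.029, 0.0]
wrist_force: [-0.8, -0.0, 0.6]
gripper_width: -0.0003
grip_force: 0.0
x az 149.4 tilt [ 0.001 -0.    -1.   ] q [ 0.17  0.44  1.83 -0.    0.86 -0.87] tcp [0.5445 0.1036 0.0759] F [-0.85 -0.04  0.57]
117.51424319727892
```

View pics/w2.png

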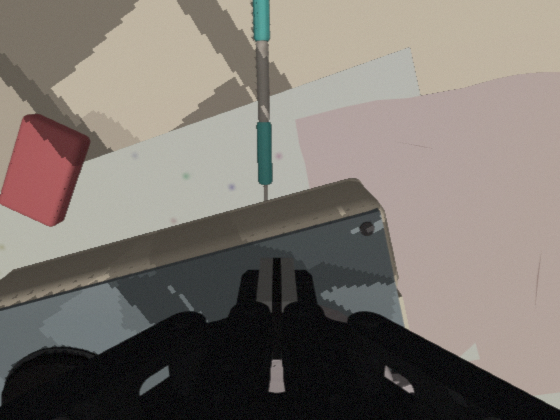

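The wrist view shows the lid's overhang corner (370,215) is free now. The lid is under the hand, estimated at about 0.2 rad from closed, so I continue gently to the stop.

```bash
python3 -m creep '[{"translation":[-0.31,-0.25,0],"twist":[0,0,-0.05]},{"translation":[-0.31,-0.25,0],"twist":[0,0,-0.05]},{"translation":[-0.31,-0.25,0],"twist":[0,0,-0.05]},{"translation":[0,0,0],"twist":[0,0,0]}]'; python3 st.py
python3 -m creep '[{"translation":[-0.16,-0.13,0],"twist":[0,0,-0.025]},{"translation":[0,0,0],"twist":[0,0,0]}]' | grep -E "force|tcp"
python3 -m creep '[{"translation":[-0.16,-0.13,0],"twist":[0,0,-0.025]},{"translation":[0,0,0],"twist":[0,0,0]}]'| grep -E "force|tcp"
```

```text
time_s: 6.32
tcp_pos: [0.5487, 0.0934, 0.0754]
eef_rot: [-0.6, -3.083, 0.0]
wrist_force: [-1.1, -1.0, 0.3]
gripper_width: 0.0
grip_force: 0.4
x az 158.0 tilt [-0. -0. -1.] q [ 0.15  0.44  1.83 -0.    0.87 -1.04] tcp [0.5487 0.0934 0.0754] F [-1.14 -0.96  0.27]
tcp_pos: [0.5497, 0.0916, 0.0753]
wrist_force: [-1.3, -0.3, 1.7]
grip_force: 0.8
tcp_pos: [0.5508, 0.0897, 0.0752]
wrist_force: [-2.2, -0.2, 1.2]
grip_force: 1.0
```

```bash
for i in 1; do python3 -m creep '[{"translation":[-0.12,-0.05,0],"twist":[0,0,0]},{"translation":[0,0,0],"twist":[0,0,0]}]' | grep -E "force|tcp"; done
python3 -m creep '[{"translation":[-0.12,-0.05,0],"twist":[0,0,0]},{"translation":[0,0,0],"twist":[0,0,0]}]' | grep -E "force|tcp"
```

```text
tcp_pos: [0.5517, 0.0888, 0.0751]
wrist_force: [-2.8, -1.0, 0.3]
grip_force: 1.2
tcp_pos: [0.5528, 0.088, 0.0751]
wrist_force: [-2.9, -1.0, 0.1]
grip_force: 1.2
```

```bash
python3 -m creep '[{"translation":[-0.12,-0.05,0],"twist":[0,0,0]},{"translation":[0,0,0],"twist":[0,0,0]}]' | grep -E "force|tcp"
```

```text
tcp_pos: [0.5541, 0.0873, 0.0752]
wrist_force: [-2.9, -0.0, -0.5]
grip_force: 1.1
```

```bash
python3 -m creep '[{"translation":[-0.12,-0.05,0],"twist":[0,0,0]},{"translation":[0,0,0],"twist":[0,0,0]}]' | grep -E "force|tcp"
```

```text
tcp_pos: [0.5542, 0.0871, 0.0752]
wrist_force: [-4.6, 0.6, 0.5]
grip_force: 2.5
```

```bash
python3 -m creep '[{"translation":[-0.12,-0.05,0],"twist":[0,0,0]},{"translation":[0,0,0],"twist":[0,0,0]}]' | grep -E "force|tcp"
```

```text
tcp_pos: [0.5543, 0.087, 0.0752]
wrist_force: [-6.6, 4.2, 1.5]
grip_force: 4.0
```

```bash
python3 -m creep '[{"translation":[-0.12,-0.05,0],"twist":[0,0,0]},{"translation":[0,0,0],"twist":[0,0,0]}]' | grep -E "force|tcp"
```

```text
tcp_pos: [0.5544, 0.0868, 0.0752]
wrist_force: [-8.5, 7.2, 2.9]
grip_force: 5.4
```

Force jump: the lid is at its stop. I back off, rise, move to beside the dial and look.

```bash
python3 -m creep '[{"translation":[1.0,0,0],"twist":[0,0,0]},{"translation":[1.5,0,0],"twist":[0,0,0]},{"translation":[0,0,-6],"twist":[0,0,0]},{"translation":[0,0,-6],"twist":[0,0,0]},{"translation":[0,0,-6],"twist":[0,0,0]},{"translation":[-1.6,-3.0,0],"twist":[0,0,0]},{"translation":[-1.6,-3.0,0],"twist":[0,0,0]},{"translation":[0,0,0],"twist":[0,0,0.12]},{"translation":[0,0,0],"twist":[0,0,0.12]},{"translation":[0,0,0],"twist":[0,0,0]}]'|head -1; python3 st.py
python3 - <<'E'
from h import *
c=cam("wrist"); save("w3",*c); K,e,A,p,d=c;W=world(*c[:3],d)
cv2.imwrite("pics/w3.png",cv2.convertScaleAbs(p[...,::-1],alpha=1.4))
E
```

```text
time_s: 9.57
x az 147.2 tilt [ 0.001 -0.    -1.   ] q [ 0.03  0.26  1.61 -0.    1.27 -0.97] tcp [0.5438 0.0256 0.2556] F [ 0.25 -0.03  0.67]
```

View pics/w3.png

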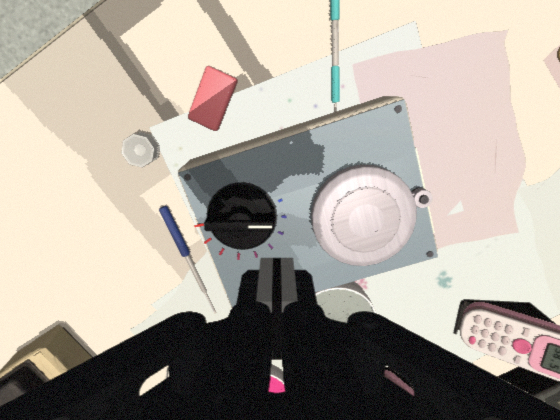

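The lid now covers the well: it is centred at (363,213), with the pin at (424,199). The dial is at (241,216), with the white mark from (249,226) to (271,227).

```bash
cat > dial.py <<'E'
from h import *
import sys
def az(n,box):
    z=np.load(n+".npz"); K,e,A,p,d=[z[k] for k in "KeApd"]
    v0,v1,u0,u1=box
    def pl(u,v,h):
        r=A@np.stack([(u-K[0,2])/K[0,0],(v-K[1,2])/K[1,1],u*0+1]); return (e[:,None]+r*(h-e[2])/r[2])[:2].T
    g=p[v0:v1,u0:u1].astype(int).min(-1); W=world(K,e,A,d)[v0:v1,u0:u1]
    m=(g>110)&(W[...,2]>.083); v,u=np.nonzero(m)
    P=pl(u+u0*1.,v+v0*1.,.090); l=cv2.fitLine(P.astype(np.float32),2,0,.01,.01).ravel()
    print("mark n",len(P),"az",np.degrees(np.arctan2(l[1],l[0])).round(1),"mean",P.mean(0).round(4),"min/max",P.min(0).round(4),P.max(0).round(4))
    v,u=np.nonzero(p[v0:v1,u0:u1].max(-1)<60); Q=pl(u+u0*1.,v+v0*1.,.071)
    print("dark circ",cv2.minEnclosingCircle(Q.astype(np.float32)))
    m=W[...,2]>.085; print("bar",cv2.minAreaRect(W[m][:,:2].astype(np.float32)))
    return pl
pl=az(sys.argv[1],list(map(int,sys.argv[2:6])))
E
python3 dial.py w3 178 258 200 284
python3 - <<'E'
from h import *
z=np.load("w3.npz"); W=world(z["K"],z["e"],z["A"],z["d"]); S=W[155:275,300:418]; P=S[(S[...,2]>.068)][:,:2]
print("lid",cv2.minEnclosingCircle(P.astype(np.float32)))
E
```

```text
mark n 47 az 63.2 mean [ 0.5633 -0.003 ] min/max [ 0.5579 -0.0115] [0.5688 0.0155]
dark circ ((0.5425897240638733, -0.019212055951356888), 0.040460847318172455)
bar ((0.533154308795929, 0.02142241597175598), (0.05407332628965378, 0.12563033401966095), 26.540788650512695)
lid ((0.5678505897521973, 0.07281111180782318), 0.08735550194978714)
```

Run:
```python
from h import *
z=np.load("w3.npz"); K,e,A,p,d=[z[k] for k in "KeApd"]
def pl(u,v,h):
    r=A@np.array([(u-K[0,2])/K[0,0],(v-K[1,2])/K[1,1],1]); return (e+r*(h-e[2])/r[2])[:2]
a,b=pl(249,226.5,.09),pl(271,227,.09); print(a,b,np.degrees(np.arctan2(*(b-a)[::-1])))
print("dial",pl(241,216,.070),"lid",pl(363,213,.075),"pin",pl(424,199,.08))
```

```text
[ 0.5582351  -0.01123646] [0.56875148 0.00424532] 55.8127079965616
dial [ 0.55119548 -0.01681251] lid [0.60620092 0.07667062] pin [0.62157129 0.12674552]
```

Lid centre (0.606, 0.077) against well (0.609, 0.076): covered. Now I descend beside the bar.

```bash
python3 -m creep '[{"translation":[0,0,5.5],"twist":[0,0,0]},{"translation":[0,0,5.5],"twist":[0,0,0]},{"translation":[0,0,4.8],"twist":[0,0,0]},{"translation":[0,0,1.4],"twist":[0,0,0]},{"translation":[0,0,0],"twist":[0,0,0]}]'|head -1; python3 st.py
python3 -m creep '[{"translation":[-0.5,0,0],"twist":[0,0,0]},{"translation":[-0.5,0,0],"twist":[0,0,0]},{"translation":[-0.4,0,0],"twist":[0,0,0]},{"translation":[0,0,0],"twist":[0,0,0]}]'|head -1; python3 st.py
```

```text
time_s: 10.25
x az 147.2 tilt [ 0.  0. -1.] q [ 0.03  0.42  1.85  0.    0.87 -0.97] tcp [0.5442 0.0258 0.0835] F [0.82 0.51 0.32]
time_s: 10.75
x az 147.2 tilt [ 0.001  0.    -1.   ] q [ 0.01  0.43  1.82  0.    0.89 -0.99] tcp [0.5562 0.0179 0.0838] F [-0.39 -0.44 -0.45]
```

```bash
python3 -m creep '[{"translation":[-0.2,0,0],"twist":[0,0,0]},{"translation":[-0.32,0.12,0],"twist":[0,0,0.1]},{"translation":[-0.32,0.12,0],"twist":[0,0,0.1]},{"translation":[-0.32,0.12,0],"twist":[0,0,0.1]},{"translation":[-0.32,0.12,0],"twist":[0,0,0.1]},{"translation":[-0.32,0.12,0],"twist":[0,0,0.1]},{"translation":[0,0,0],"twist":[0,0,0]}]'
cat >> st.py <<'E'
r=s["tcp_pos"][:2]-[.5525,-.017]; print("rel axis tool x,y mm",(M[:2,:2].T@r*1e3).round(1))
E
python3 st.py
```

```text
time_s: 11.62
tcp_pos: [0.5728, 0.0103, 0.0832]
eef_rot: [-1.604, -2.701, -0.0]
wrist_force: [0.8, -0.4, -0.1]
gripper_width: -0.0002
grip_force: 0.1
x az 118.6 tilt [-0.  0. -1.] q [-0.    0.46  1.78  0.    0.9  -0.5 ] tcp [0.5728 0.0103 0.0832] F [ 0.79 -0.44 -0.06]
rel axis tool x,y mm [14.2 30.9]
```

```bash
python3 -m creep '[{"translation":[-0.32,0.125,0],"twist":[0,0,0.1]},{"translation":[-0.32,0.125,0],"twist":[0,0,0.1]},{"translation":[-0.32,0.125,0],"twist":[0,0,0.1]},{"translation":[-0.32,0.125,0],"twist":[0,0,0.1]},{"translation":[-0.32,0.125,0],"twist":[0,0,0.1]},{"translation":[-0.32,0.125,0],"twist":[0,0,0.1]},{"translation":[-0.32,0.125,0],"twist":[0,0,0.1]},{"translation":[0,0,0],"twist":[0,0,0]}]'|grep force; python3 st.py
python3 - <<'E'
from h import *
c=cam("wrist"); save("w4",*c)
c=cam("top"); save("t4",*c)
a=cv2.convertScaleAbs(c[3][195:260,300:370,::-1],alpha=1.8)
b=cv2.convertScaleAbs(np.load("w4.npz")["p"][...,::-1],alpha=1.4)
a=cv2.resize(a,(240,223),interpolation=cv2.INTER_CUBIC); o=np.zeros((420,800,3),np.uint8);o[:,:560]=b;o[:223,560:]=a
cv2.imwrite("pics/m4.png",o)
E
```

```text
wrist_force: [-0.1, 0.4, -0.6]
grip_force: 0.0
x az 78.6 tilt [ 0. -0. -1.] q [-0.04  0.47  1.75 -0.    0.92  0.16] tcp [ 0.5855 -0.0099  0.0833] F [-0.09  0.35 -0.65]
rel axis tool x,y mm [13.5 30.9]
```

View pics/m4.png

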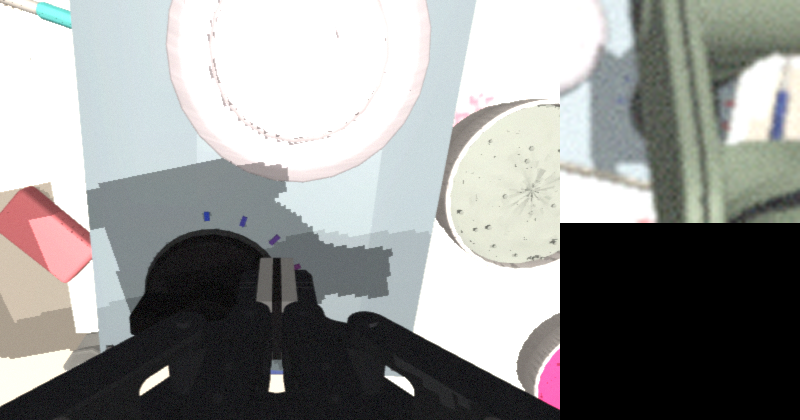

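The wrist view shows the bar's tail at the lower left (135,320) with the finger behind its pointer half, and no load on it, so it rests at about three clicks. I push on over the fourth in small steps.

```bash
python3 -m creep '[{"translation":[-0.16,0.065,0],"twist":[0,0,0.05]},{"translation":[-0.16,0.065,0],"twist":[0,0,0.05]},{"translation":[-0.16,0.065,0],"twist":[0,0,0.05]},{"translation":[-0.16,0.065,0],"twist":[0,0,0.05]},{"translation":[0,0,0],"twist":[0,0,0]}]'|grep wrist; python3 st.py
python3 -m creep '[{"translation":[-0.16,0.065,0],"twist":[0,0,0.05]},{"translation":[0,0,0],"twist":[0,0,0]}]'|grep wrist
python3 -m creep '[{"translation":[-0.16,0.065,0],"twist":[0,0,0.05]},{"translation":[0,0,0],"twist":[0,0,0]}]'|grep wrist; python3 st.py
```

```text
wrist_force: [0.5, 0.8, -0.1]
x az 67.1 tilt [ 0.  0. -1.] q [-0.05  0.47  1.75  0.    0.92  0.35] tcp [ 0.5864 -0.0163  0.0833] F [ 0.51  0.82 -0.12]
rel axis tool x,y mm [13.9 30.9]
wrist_force: [0.0, 0.3, 0.0]
wrist_force: [0.5, -0.4, -0.1]
x az 61.3 tilt [-0. -0. -1.] q [-0.05  0.47  1.75 -0.    0.92  0.45] tcp [ 0.5859 -0.02    0.0833] F [ 0.55 -0.42 -0.08]
rel axis tool x,y mm [13.4 30.8]
```

```bash
python3 -m creep '[{"translation":[0.7,0.2,0],"twist":[0,0,0]},{"translation":[0.8,0,0],"twist":[0,0,0]},{"translation":[0,0,-6],"twist":[0,0,0]},{"translation":[0,0,-6],"twist":[0,0,0]},{"translation":[0,0,-6],"twist":[0,0,0]},{"translation":[-5,-1.5,0],"twist":[0,0,0]},{"translation":[-5,-1.5,0],"twist":[0,0,0]},{"translation":[0,0,0],"twist":[0,0,0]}]'|head -2
python3 - <<'E'
from h import *
c=cam("wrist"); save("w5",*c)
cv2.imwrite("pics/w5.png",cv2.convertScaleAbs(c[3][...,::-1],alpha=1.8))
E
```

```text
time_s: 14.85
tcp_pos: [0.5189, -0.0821, 0.2639]
```

View pics/w5.png

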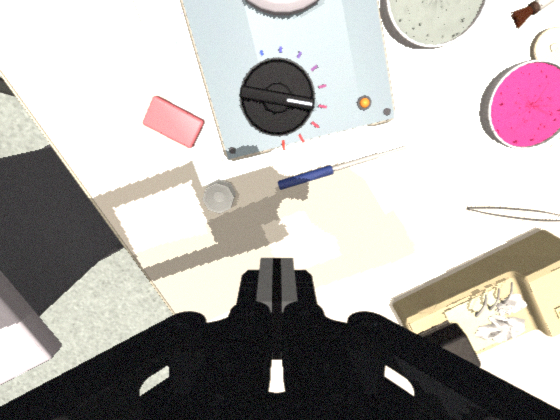

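The dial is at (278,97) with its mark from (288,100) to (312,104), pointing at the sixth tick (323,105). I check the azimuth.

Run:
```python
from h import *
z=np.load("w5.npz"); K,e,A,p,d=[z[k] for k in "KeApd"]
def pl(u,v,h):
    r=A@np.array([(u-K[0,2])/K[0,0],(v-K[1,2])/K[1,1],1]); return (e+r*(h-e[2])/r[2])[:2]
f=lambda a,b:np.degrees(np.arctan2(*(b-a)[::-1])).round(1)
print("mark",f(pl(288,100,.09),pl(312,104,.09)),"bar",f(pl(242,92,.09),pl(312,104,.09)))
c=pl(278,97,.07); print(c,[f(c,pl(u,v,.062)) for u,v in((262,52),(281,49),(299,54),(315,68),(322,86),(323,106),(316,125),(301,138),(283,144))])
z=np.load("w3.npz"); K,e,A,p,d=[z[k] for k in "KeApd"]
c=pl(241,216,.07); print("before ticks",[f(c,pl(u,v,.062)) for u,v in((281,200),(284,215),(281,233))])
```

```text
mark -38.0 bar -38.2
[ 0.55451787 -0.01873815] [np.float64(81.5), np.float64(57.4), np.float64(34.1), np.float64(8.0), np.float64(-15.5), np.float64(-39.8), np.float64(-64.1), np.float64(-88.5), np.float64(-112.4)]
before ticks [np.float64(76.6), np.float64(54.8), np.float64(29.1)]
```

```bash
python3 -c "
from bench import manip; print(manip.finish_job())"
```

```text
the job is handed in; nothing more can be done
None
```

I handed the job in at about 15 s on the robot's clock: the lid is swung fully over the well to its stop, the dial rests exactly four clicks clockwise (second tick to sixth), and the hand is clear above the bench.

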